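# Tip the photo scale onto its short leg and set it against the sealed parcel

## Task

Tip the L-shaped photo scale over its outer corner, keeping that corner on the table and not letting it fall, until it stands on its short leg, and let go of it. Then take hold of it afresh and stand it in the slot between the parcel and the white panel, pressing it lightly against the parcel so that the back of the upright leg is flush with the parcel's side, centred on the red band, with the short leg pointing away from the parcel; leave it standing there. Do not shove the parcel, and leave everything else alone.

Things in the scene. Friction and masses are not known exactly. Their poses are not given: they have to be found in the camera images.
- scale_corner (a point): White L-shaped photo scale with black blocks, rigid, 0.22-0.35 kg: middle of its outer corner edge. x runs along the long leg (150 mm), z along the short leg (95 mm), both from this corner, y along the edge. Legs 50 mm wide (y), 8 mm thick; outer faces are z = 0 and x = 0. Start: long leg flat on the table pointing roughly to -y (up to 0.7 rad off), z up. On its short leg, x points up.
- scale_brace (a point): Grip point, same axes: middle of the scale's orange diagonal brace, 46 mm along x and 46 mm along z from scale_corner. The brace is a bar at 45 degrees joining the two legs, in the middle of their width, 12 mm wide (y), 16 mm deep; about 35 mm of it each way from this point is free, and the space between it and the corner is open.
- scale_leg (a point): Grip point, same axes: middle of the free upper end of the scale's long leg, 130 mm along x and 4 mm along z from scale_corner, 20 mm from the leg's end. The leg is 50 mm wide (y) and 8 mm thick (z) here; the brace meets it at 70 to 95 mm from the corner.
- parcel: Brown wrapped rigid parcel with a red seal band round its middle, 180 (x) x 120 (y) x 55 mm high, about 0.95 kg, loose: slides under a push of a few newtons. Origin: centre of its underside. The side to photograph is the long side face at its own +y, 60 mm from the origin; the 30 mm wide red band crosses that face at x = 0.
- panel: White bounce panel fixed to the table, 140 mm long (x), 10 mm thick, 120 mm high, parallel to the parcel's +y side and 135 to 147 mm from it, with an open slot between them. Origin: middle of the panel's lower edge; its supports reach 25 mm to its +y side.
- parcel_b_mid (a point): Bystander: plain brown wrapped parcel without red band, 180 x 120 x 55 mm; the point is at its middle. Leave alone.
- tape_mid (a point): Bystander: roll of brown tape standing flat, diameter 90 mm, 45 mm high; the point is at its middle. Leave alone.
- jar_mid (a point): Bystander: clear closed jar, diameter 50 mm, 60 mm high; the point is at its middle. Leave alone.
- tent_mid (a point): Bystander: blank yellow marker tent, 60 x 60 mm, about 46 mm high; the point is at its middle. Leave alone.
- cutter_mid (a point): Bystander: orange closed cutter, 150 x 24 x 14 mm; the point is at its middle. Leave alone.
- spray_mid (a point): Bystander: blue bottle, diameter 64 mm, 170 mm high; the point is at its middle. Leave alone.
There are look-alikes about, which are no part of the job. Leave any pink look-alike of the parcel alone.

How it is judged:
By the outcome, as a careful person would: the job done as asked, in the order asked, and still so for the second after the job is handed in, with the robot touching nothing.
It also fails if it takes over 67 s, if anything falls off the work surface, if the arm or the gripper's body presses on something with over 40 N, if the wrist force passes 120 N, or if a joint passes its speed limit or range.

## Robot

A 6-joint arm with a two-finger parallel gripper is mounted at the origin on the work surface. World frame = base frame: x ahead of the robot, y to its left, z up, the work surface at z = 0. Lengths are in mm, angles in rad, forces in N, time in s.
With the tool pointing down it reaches from about 275 to 750 mm from the base axis. Payload 10.2 kg.
Tool frame: the origin (TCP) lies midway between the tips of the shut fingers; the grasp point (between the pads) lies 19 mm behind it (ctrl.tcp_to_grasp is the z of the grasp point in the tool frame, in mm); z points along the fingers, y is the direction in which the jaws open and shut (so a half turn about z gives the same grasp; the last joint's range is limited). The gripper opens to 85 mm and grips with 20 to 120 N. Pads are 22 mm wide; open, the fingers measure 114 mm over their backs; the gripper's body (76 mm by 85 mm) begins 54 mm behind the grasp point. The pads swing forward as they close: fully open they stand 13 mm farther back than shut.
Start: joints at [-1.564, 0.313, 1.498, -0, 1.331, -0.223], TCP at [119.572, -511.208, 231.294] pointing down, gripper open.
Joint ranges: [-2.94, 2.94], [-0.97, 2.17], [0.19, 2.56], [-1.23, 4.37], [0.02, 3.11], [-2.88, 2.88]. Speed limits (rad/s): [2.39, 2.39, 3.01, 3.14, 3.14, 3.14].

## Interface

Orientations are given as a unit quaternion [w, x, y, z].
In Python, from rig import sensors, capture, order, ctrl gives the robot as it stands. The module is installed in compiled form; this text tells all that it offers.
- The arm moves only by the tool play_rows, never from a script. Its argument "deltas" is a list of rows, each a list of 7 numbers: the shift along the world's x, y, z in units of 40 mm (1.0 is 40 mm), then the turn, a rotation vector about the world's x, y, z in units of 6 degrees (1.0 is 6 degrees), then the opening, from -1 (shut) to 1 (fully open). A call has 1 to 8 rows; each row shifts and turns the commanded pose from where the row before left it; what a row does not reach is not made up. A row lasts 1/12 s, in which the tool goes at most 41.7 mm and 7.16 degrees, less where a joint would pass 70% of its speed; a pose out of reach is approached as far as the arm can. A call is refused whole if a number of a shift passes 1 or a number of a turn 1, either way. A call with a gripper value outside its range is refused whole. The fingers move at their own pace and stop on an object; "squeeze" is the grip in N (left out, the last holds). Time passes only in rows, so rows that do not move let the fingers close. It gives the time, the measured TCP pose, the force and the opening at its end, in the units of the state.
- sensors.sense(): the state, without advancing time (a new reading comes with each control period).
- capture(name): name is "side" or "top" or "wrist"; returns a dict with "pixels" (400x640x3 uint8, red, green, blue), "z_map" (400x640 float32, mm along the optical axis (not along the pixel's ray), 0 where there is no reading), "fx", "fy", "cx", "cy" (pixels), "eye" and "rotation" of the camera in the world; the wrist camera has in their place "tool_from_camera" (4x4, takes a point from camera to tool coordinates, whose origin is the TCP and whose axes are the flange's). Camera axes: x right, y down, z forward; pixel columns grow to the right and rows downward; lengths in mm; the calibration is good to about 2 mm. A picture is of the moment at which its call begins: read the wrist's pose just before it.
- order.finish_job(): hands the job in, once; it reports no verdict.
The state is a dict: "time_s": time; "joints": joint angles; "dq": joint speeds; "tau": joint torques, N m; "eef_pos": TCP position; "ee_rot": TCP orientation; "force": force on the tool from outside, world axes, zero at the start; "wrist_torque": the same for the moment, N m; "grip_width": opening from 0.0 (shut) to 1.0 (fully open).
Only numpy, scipy, OpenCV 4.12 (cv2) and the standard library are available. Lean on these libraries where they do the work, as an engineer would, in place of code of your own. Each camera call takes 0.05 s, during which the arm holds its last target. There are 200 camera calls.

## Working session

There is one attempt and no reset: what is moved stays moved. The work goes in short steps, Python scripts to look and compute and a tool call to move; the robot and the scene stay as the last step left them, time stands still between calls to the robot, and variables do not carry over. Pictures are saved under pics/ and viewed, about 8 in all and at most 12, crops included, and the job is handed in when it is done.

Besides the shell and the picture viewer there is one more tool, called after "Emit:" as name([rows], argument=value, ...), one row to a line, values as JSON. play_rows: Moves the arm, as the interface text tells. Its arguments: {"type":"object","properties":{"deltas":{"type":"array","items":{"type":"array","items":{"type":"number"}}},"squeeze":{"type":"number"}},"required":["deltas"]}

```bash
mkdir -p pics
cat > h.py <<'E'
import numpy as np, cv2
from rig import sensors, capture, order, ctrl
from scipy.spatial.transform import Rotation as R
np.set_printoptions(precision=3,suppress=True)
def cam(name):
    s=sensors.sense(); c=capture(name)
    if name=="wrist":
        q=s["ee_rot"]; T=np.eye(4); T[:3,:3]=R.from_quat([q[1],q[2],q[3],q[0]]).as_matrix(); T[:3,3]=s["eef_pos"]
        T=T@np.array(c["tool_from_camera"]); c["eye"]=T[:3,3]; c["rotation"]=T[:3,:3]
    c["eye"]=np.array(c["eye"]); c["rotation"]=np.array(c["rotation"])
    np.savez(f"{name}.npz",**{k:c[k] for k in ("pixels","z_map","fx","fy","cx","cy","eye","rotation")})
    return c
def load(name): return dict(np.load(name+".npz"))
def cloud(c):
    v,u=np.mgrid[0:400,0:640]; z=c["z_map"]
    P=np.stack([(u-c["cx"])/c["fx"]*z,(v-c["cy"])/c["fy"]*z,z],-1)
    return P@c["rotation"].T+c["eye"]
def onplane(c,uv,h):
    uv=np.atleast_2d(uv).astype(float)
    d=np.c_[(uv[:,0]-c["cx"])/c["fx"],(uv[:,1]-c["cy"])/c["fy"],np.ones(len(uv))]@c["rotation"].T
    return c["eye"]+d*((h-c["eye"][2])/d[:,2])[:,None]
def save(n,px): cv2.imwrite(f"pics/{n}.png",cv2.cvtColor(px,cv2.COLOR_RGB2BGR))
E
python3 - <<'E'
from h import *
for n in("top","side"):
    c=cam(n); save(n+"1",c["pixels"]); print(n,c["eye"],c["rotation"],c["fx"],c["fy"],c["cx"],c["cy"],(c["z_map"]>0).mean())
print(sensors.sense(),ctrl.tcp_to_grasp)
E
```

```text
top [ 374.522  -10.623 1057.496] [ 0.061 -0.703  0.706 -0.062] 377.02051805071454 377.02051805071454 315.0770667977939 199.2801873965343 0.996046875
side [109.109 760.642 603.368] [ 0.131 -0.211  0.845 -0.474] 397.3796402536734 397.3796402536734 322.02695615754664 198.49750023263593 0.99503125
{'time_s': 0.1, 'joints': array([-1.564,  0.313,  1.498, -0.   ,  1.331, -0.223]), 'dq': array([ 0.001, -0.002, -0.002,  0.   , -0.001, -0.002]), 'tau': array([  0.001, -41.29 , -26.014,  -0.   ,   0.003,  -0.   ]), 'eef_pos': array([ 119.582, -510.981,  230.805]), 'ee_rot': array([-0.001,  0.993,  0.115,  0.   ]), 'force': array([-0.088, -0.37 ,  1.456]), 'wrist_torque': array([ 0.004, -0.053, -0.014]), 'grip_width': 1.0024499110387401} -18.700000000000003
```

View pics/top1.png

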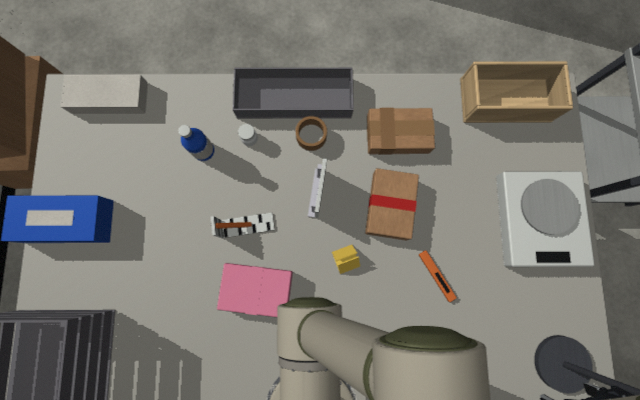

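View pics/side1.png

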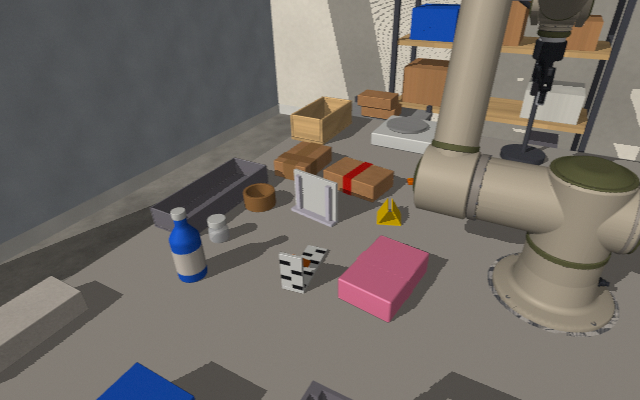

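Top view: the scale is at (245,225) with its short leg at the left (+y) end. The red-band parcel is at (393,203), with the panel at (318,188). The look-alikes are the pink box at (255,290) and the plain parcel at (400,130). Only (393,203) is brown with a red band. I'll confirm that with an enlarged crop.

```bash
python3 - <<'E'
s=open('h.py').read()
s=s.replace('c["rotation"]=np.array(c["rotation"])\n','c["rotation"]=np.array(c["rotation"])\n    if c["rotation"].shape==(4,): c["rotation"]=R.from_quat(np.roll(c["rotation"],-1)).as_matrix()\n')
open('h.py','w').write(s)
E
python3 - <<'E'
from h import *
t=cam("top"); sd=cam("side")
print(t["rotation"])
for n,c in(("top",t),("side",sd)):
    P=cloud(c); px=c["pixels"].astype(int); hsv=cv2.cvtColor(c["pixels"],cv2.COLOR_RGB2HSV)
    # table plane check
    print(n,"table z med",np.median(P[...,2][(abs(P[...,0]-450)<250)&(abs(P[...,1])<400)]))
    ws=(P[...,0]>200)&(P[...,0]<750)&(abs(P[...,1])<500)&(P[...,2]>8)&(P[...,2]<200)
    m=ws.astype(np.uint8); k,l,st,ce=cv2.connectedComponentsWithStats(m)
    for i in range(1,k):
        if st[i,4]>60:
            Q=P[l==i]; print(i,st[i],Q.min(0),Q.max(0),np.median(hsv[l==i],0))
a=cv2.resize(t["pixels"][150:260,190:450],None,fx=3,fy=3,interpolation=cv2.INTER_CUBIC)
b=cv2.resize(sd["pixels"][150:300,260:440],None,fx=1.5,fy=1.5,interpolation=cv2.INTER_CUBIC)
o=np.zeros((a.shape[0]+b.shape[0],780,3),np.uint8); o[:a.shape[0]]=a; o[a.shape[0]:,:b.shape[1]]=b
save("crop1",o)
E
```

```text
[[-0.003 -0.985  0.174]
 [-1.     0.003 -0.002]
 [ 0.001 -0.174 -0.985]]
top table z med 2.0438900007891334
1 [179 125  36  36 824] [672.216 277.509   8.126] [736.195 340.071 173.992] [110.  140.5  84. ]
2 [239 129  19  17 261] [717.582 153.131   8.051] [749.999 200.203  65.59 ] [ 43.   8. 143.]
3 [ 368  129   67   25 1614] [ 691.833 -345.506    8.118] [ 749.995 -165.274   60.508] [ 15. 113. 130.]
4 [296 131  32  20 249] [703.616 -46.94    8.269] [749.997  40.711  50.469] [ 15. 122.  93.]
5 [308 159  19  59 477] [507.663 -42.667   8.042] [646.385   7.232 125.818] [ 47.   8. 183.]
6 [ 366  168   53   73 3085] [ 443.864 -294.94     8.022] [ 638.874 -152.037   60.384] [ 14. 112. 149.]
8 [211 213  64  25 790] [452.197 101.793   8.005] [520.954 255.05   98.785] [ 40.   10.  107.5]
11 [333 246  25  16 207] [ 386.863 -123.501    8.136] [428.136 -61.388  50.236] [ 23. 164. 192.]
12 [420 251  37  51 507] [ 280.063 -391.063    8.095] [ 413.655 -299.834   23.426] [ 11. 185. 172.]
13 [338 257  23  17 203] [ 354.962 -135.318    8.069] [397.227 -72.613  49.92 ] [ 23. 166. 116.]
14 [ 217  263   76 
[... 285 characters left out ...]
 199.962] [ 19.  47. 124.]
3 [249 184  27  26 413] [700.268 -43.599   8.22 ] [749.93   45.117  47.588] [ 15. 153. 107.]
4 [379 198  10  24 130] [ 385.283 -126.104    8.334] [427.232 -59.575  47.727] [ 24. 255. 185.]
5 [392 199   9  24 113] [ 355.029 -132.875    8.085] [393.895 -70.905  47.438] [ 24. 253. 105.]
6 [ 169  207   39   74 1865] [668.916 284.498   8.127] [724.984 343.314 171.957] [109. 181. 132.]
7 [208 214  22  28 444] [714.569 158.778   8.424] [750.    204.437  62.722] [ 23.   8. 138.]
11 [ 339  235   90   86 4716] [240.478  48.823   8.077] [379.013 242.759  58.364] [171. 124. 174.]
12 [ 279  245   49   46 1134] [449.059 103.176   8.004] [519.196 257.641  97.562] [ 25.  10. 159.]
```

View pics/crop1.png

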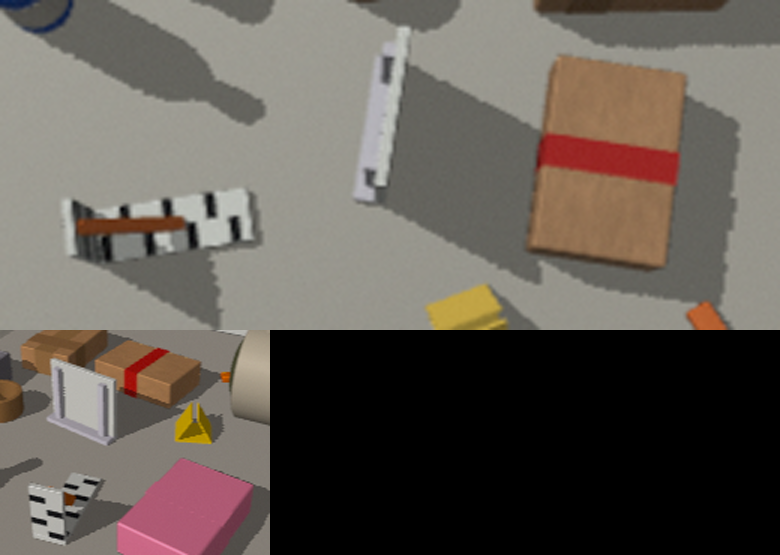

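The crop confirms three things:
- The brown parcel has the red band, with the band side face toward the panel.
- The white panel has its supports on the far (+y) side.
- The white/black L with the orange brace is the scale.

Next I'll measure them from both views.

```bash
cat >> h.py <<'E'
def rect(Q):
    (c,s,a)=cv2.minAreaRect(np.float32(Q[:,:2])); return np.array(c),s,a
def box(P,lo,hi): return np.all((P>lo)&(P<hi),-1)
E
python3 - <<'E'
from h import *
for n in("top","side"):
    c=load(n); P=cloud(c); hsv=cv2.cvtColor(c["pixels"],cv2.COLOR_RGB2HSV); H,S,V=[hsv[...,i].astype(int) for i in range(3)]
    print(n)
    er=lambda m:cv2.erode(m.astype(np.uint8),np.ones((3,3)))>0
    m=box(P,[430,-300,48],[650,-140,70]); m=er(m); print("parcel top",rect(P[m]),np.median(P[m][:,2]),m.sum())
    red=box(P,[430,-310,2],[650,-120,70])&((H<6)|(H>174))&(S>150); print("red",rect(P[er(red)]),P[er(red)].mean(0),red.sum())
    m=box(P,[490,-60,100],[660,20,130]); print("panel top",rect(P[m]),P[m][:,2].max(),m.sum())
    m=box(P,[490,-60,20],[660,20,112])&(S<40); m=er(m); print("panel face",rect(P[m]),m.sum())
    sc=box(P,[430,90,5],[540,265,16])&~((H<20)&(S>120)); print("long",rect(P[sc]),np.median(P[sc][:,2]),sc.sum())
    m=box(P,[430,200,60],[540,275,103]); print("short",rect(P[m]),P[m].mean(0),P[m][:,2].max(),m.sum())
    m=box(P,[430,90,20],[540,265,90])&((H<20)&(S>120)); print("brace",rect(P[m]),P[m].mean(0),P[m].min(0),P[m].max(0),m.sum())
E
```

```text
top
parcel top (array([ 540.608, -224.267]), (115.71726989746094, 174.1589813232422), 80.65716552734375) 55.212483267282664 2573
red (array([ 542.187, -222.072]), (115.50862884521484, 24.61302375793457), 80.27164459228516) [ 542.193 -221.501   55.344] 498
panel top (array([578.379, -21.95 ]), (20.913843154907227, 139.41323852539062), 80.91536712646484) 125.81848830081412 262
panel face (array([566.481, -15.881]), (11.818131446838379, 116.0812759399414), 85.9305191040039) 15
long (array([482.283, 180.799]), (162.8795928955078, 98.38218688964844), 88.73286437988281) 8.424128604697216 752
short (array([480.354, 230.713]), (49.6645393371582, 44.770572662353516), 10.270441055297852) [477.719 239.271  82.813] 98.78503743122769 198
brace (array([483.305, 207.462]), (13.929898262023926, 77.35482788085938), 6.7611188888549805) [483.011 208.747  57.84 ] [472.143 169.806  20.034] [494.419 246.691  89.105] 153
side
parcel top (array([ 535.188, -220.663]), (116.26270294189453, 171.85922241210938), 80.40338134765625) 55.217918907806165 991
red (array([ 542.587, -219.052]), (116.512939453125, 22.957233428955078), 81.62881469726562) [ 545.259 -194.342   44.426] 304
panel top (array([575.092, -21.505]), (25.481061935424805, 142.41055297851562), 80.97828674316406) 122.3095399248412 408
panel face (array([572.158, -17.155]), (17.807964324951172, 133.9230499267578), 80.97828674316406) 1080
long (array([485.086, 178.376]), (50.72084426879883, 152.84201049804688), 8.577046394348145) 8.196006444041473 603
short (array([475.371, 246.494]), (50.208187103271484, 16.719879150390625), 10.131567001342773) [472.847 251.348  80.506] 97.56188052373858 368
brace (array([469.512, 208.341]), (8.07447624206543, 77.62295532226562), 23.068883895874023) [474.677 197.314  38.014] [450.589 171.051  21.464] [481.005 242.467  80.117] 37
```

Emit:
play_rows([
  [1,1,1,0,0,1,1],
  [1,1,1,0,0,1,1],
  [1,1,1,0,0,1,1],
  [1,1,0,0,0,1,1],
  [1,1,0,0,0,1,1],
  [0.5,1,0,0,0,1,1],
  [0.5,1,0,0,0,1,1],
  [0.5,1,0,0,0,1,1],
])

```text
time_s: 0.87
eef_pos: [307.0, -266.4, 303.3]
ee_rot: [-0.0, 0.86, 0.511, 0.0]
force: [0.7, -0.9, -0.3]
grip_width: 1.004
```

Emit:
play_rows([
  [0.5,1,0,0,0,1,1],
  [0.5,1,0,0,0,1,1],
  [0.5,1,0,0,0,1,1],
  [0.5,1,0,0,0,1,1],
  [0.5,1,0,0,0,1,1],
  [0.5,1,0,0,0,1,1],
  [0.5,1,0,0,0,0.2,1],
  [0.4,1,0,0,0,0,1],
])

```text
time_s: 1.53
eef_pos: [453.1, 33.4, 303.4]
ee_rot: [0.0, 0.653, 0.757, 0.0]
force: [1.3, -1.1, 0.5]
grip_width: 1.003
```

Emit:
play_rows([
  [0.3,1,0,0,0,0,1],
  [0.3,1,0,0,0,0,1],
  [0,0.4,0,0,0,0,1],
  [0,0,0,0,0,0,1],
])

```text
time_s: 1.87
eef_pos: [476.2, 130.2, 302.9]
ee_rot: [-0.001, 0.652, 0.758, -0.0]
force: [0.2, 0.5, -0.4]
grip_width: 1.003
```

Run:
```python
from h import *
s=sensors.sense(); print(s["joints"],s["eef_pos"],s["ee_rot"],s["time_s"])
c=cam("wrist"); save("w1",c["pixels"]); print(c["eye"],c["rotation"],c["fx"])
P=cloud(c); print((c["z_map"]>0).mean())
hsv=cv2.cvtColor(c["pixels"],cv2.COLOR_RGB2HSV); H,S,V=[hsv[...,i].astype(int) for i in range(3)]
sc=box(P,[430,90,5],[540,265,14])&~((H<20)&(S>120)); print("long",rect(P[sc]),np.median(P[sc][:,2]),sc.sum())
m=box(P,[430,200,85],[540,275,103]); print("short",rect(P[m]) if m.any() else 0,np.median(P[m],0),m.sum())
m=box(P,[430,90,20],[540,265,90])&((H<20)&(S>120)); print("brace",rect(P[m]),P[m].mean(0),P[m].min(0),P[m].max(0),m.sum())
```

```text
[ 0.029  0.2    1.457  0.001  1.485 -0.122] [476.233 130.208 302.942] [-0.001  0.652  0.758 -0.   ] 1.8667
[465.942 196.659 445.267] [[ 0.989  0.146  0.039]
 [ 0.151 -0.954 -0.26 ]
 [-0.001  0.262 -0.965]] 327.43870298794326
0.9959609375
long (array([487.428, 177.148]), (49.9794807434082, 141.8935089111328), 8.48737907409668) 7.804770559120698 3551
short (array([477.116, 245.339]), (48.88813018798828, 18.679040908813477), 8.917716979980469) [476.515 249.381  94.197] 608
brace (array([482.092, 209.62 ]), (14.741994857788086, 76.90338134765625), 5.921789169311523) [481.747 214.12   61.097] [471.257 171.285  20.032] [492.679 248.627  89.863] 716
```

View pics/w1.png

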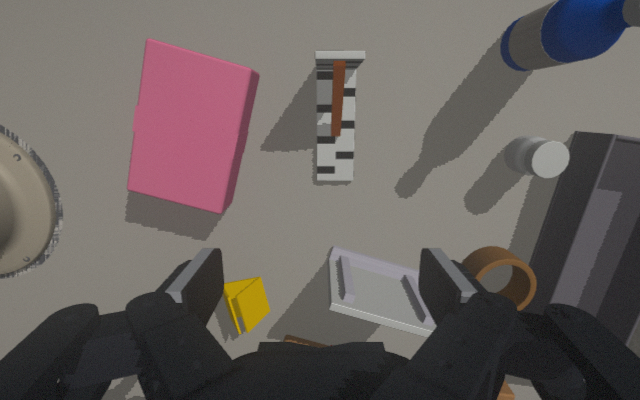

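Wrist view: the scale's short leg is at the top (340,57), the brace is at (338,95), and the leg end is at (335,180). Wrist and side views agree on the pose, with the corner at about (475.7, 252.9) and yaw 8.5°. I'll tilt the tool to 45° and approach.

Emit:
play_rows([
  [0.04,0.11,-0.48,0.927,0.139,0,1],
  [0.04,0.11,-0.48,0.927,0.139,0,1],
  [0.04,0.11,-0.48,0.927,0.139,0,1],
  [0.04,0.11,-0.48,0.927,0.139,0,1],
  [0.04,0.11,-0.48,0.927,0.139,0,1],
  [0.04,0.11,-0.48,0.927,0.139,0,1],
  [0.04,0.11,-0.48,0.927,0.139,0,1],
  [0.04,0.11,-0.48,0.927,0.139,0,1],
])

```text
time_s: 2.58
eef_pos: [489.7, 160.9, 149.6]
ee_rot: [-0.29, 0.604, 0.698, 0.252]
force: [-0.1, 0.8, 0.2]
grip_width: 1.002
```

```bash
cat >> h.py <<'E'
def tool():
    s=sensors.sense(); M=R.from_quat(np.roll(s["ee_rot"],-1)).as_matrix(); return s,np.array(s["eef_pos"]),M
E
python3 - <<'E'
from h import *
s,p,M=tool(); print(s["joints"],p,"z",M[:,2],"y",M[:,1],s["force"])
E
```

```text
[-0.263  0.476  1.712  0.724  1.391 -0.706] [489.711 160.926 149.607] z [-0.101  0.702 -0.705] y [0.99  0.143 0.   ] [-0.104  0.805  0.237]
```

Emit:
play_rows([
  [0,0.05,-0.75,0,0,0,1],
  [0,0.05,-0.75,0,0,0,1],
  [-0.07,0.47,-0.47,0,0,0,1],
  [-0.07,0.47,-0.47,0,0,0,1],
  [-0.07,0.47,-0.47,0,0,0,1],
  [0,0,0,0,0,0,1],
  [0,0,0,0,0,0,1],
])

```text
time_s: 3.17
eef_pos: [480.5, 222.1, 33.2]
ee_rot: [-0.291, 0.604, 0.699, 0.249]
force: [-0.5, -0.1, 0.1]
grip_width: 0.997
```

Run:
```python
from h import *
s,p,M=tool(); print(s["joints"],p,"z",M[:,2],"y",M[:,1],s["force"],"grasp",p-18.7*M[:,2])
sd=cam("side"); w=cam("wrist")
a=cv2.resize(sd["pixels"][190:310,220:400],None,fx=3,fy=3); o=np.zeros((360+240,640,3),np.uint8); o[:360,:540]=a; o[360:]=w["pixels"][0:240]; save("g1",o)
```

```text
[-0.145  0.671  1.78   0.838  1.143 -0.833] [480.538 222.111  33.243] z [-0.106  0.699 -0.707] y [ 0.989  0.146 -0.003] [-0.539 -0.068  0.119] grasp [482.512 209.036  46.465]
```

View pics/g1.png

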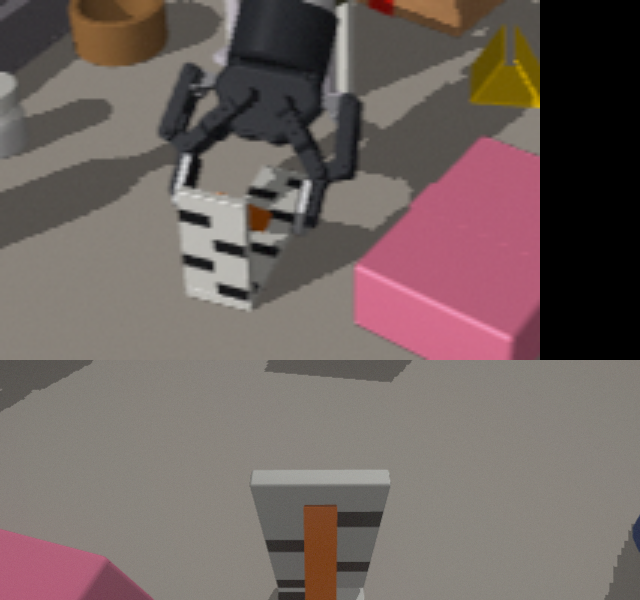

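The picture shows the fingers straddling the brace, centred at column 320 of the wrist view. Closing.

Emit:
play_rows([
  [0,0,0,0,0,0,-1],
  [0,0,0,0,0,0,-1],
  [0,0,0,0,0,0,-1],
  [0,0,0,0,0,0,-1],
  [0,0,0,0,0,0,-1],
  [0,0,0,0,0,0,-1],
  [0,0,0,0,0,0,-1],
  [0,0,0,0,0,0,-1],
], squeeze=60)

```text
time_s: 3.93
eef_pos: [481.0, 222.6, 33.6]
ee_rot: [-0.29, 0.604, 0.699, 0.249]
force: [-0.3, -1.7, 2.5]
grip_width: 0.13
```

```bash
cat > tip.py <<'E'
import sys
from h import *
# ideal commanded path: rotate about corner by -phi about ys
C=np.array([475.7,252.9,0]); ys=np.array([.989,.1475,0])
def plan(p,total,n):
    prev=p; out=[]
    for i in range(1,n+1):
        q=C+R.from_rotvec(-ys*np.radians(total*i/n)).apply(p-C); out.append((q-prev)/40); prev=q
    r=-ys*total/n/6
    print("turn/row",r)
    for o in out: print(o.round(3))
if __name__=="__main__":
    s,p,M=tool(); print(p,"z",M[:,2],"y",M[:,1],s["force"],s["wrist_torque"],s["grip_width"],s["joints"])
    plan(p,float(sys.argv[1]),int(sys.argv[2]))
E
python3 tip.py 90 24
```

```text
[480.984 222.607  33.636] z [-0.105  0.699 -0.707] y [ 0.989  0.146 -0.002] [-0.263 -1.718  2.471] [-0.209 -0.033  0.079] 0.1296789328027171 [-0.144  0.67   1.78   0.839  1.143 -0.833]
turn/row [-0.618 -0.092 -0.   ]
[-0.008  0.056  0.048]
[-0.009  0.059  0.045]
[-0.009  0.062  0.041]
[-0.01   0.064  0.036]
[-0.01   0.067  0.032]
[-0.01   0.068  0.028]
[-0.01   0.07   0.023]
[-0.011  0.071  0.018]
[-0.011  0.072  0.014]
[-0.011  0.073  0.009]
[-0.011  0.074  0.004]
[-0.011  0.074 -0.001]
[-0.011  0.074 -0.006]
[-0.011  0.073 -0.011]
[-0.011  0.072 -0.015]
[-0.011  0.071 -0.02 ]
[-0.01   0.07  -0.025]
[-0.01   0.068 -0.029]
[-0.01   0.066 -0.034]
[-0.009  0.063 -0.038]
[-0.009  0.061 -0.042]
[-0.009  0.058 -0.046]
[-0.008  0.055 -0.05 ]
[-0.008  0.051 -0.053]
```

Emit:
play_rows([
  [-0.008,0.056,0.045,-0.618,-0.092,0,-1],
  [-0.009,0.059,0.042,-0.618,-0.092,0,-1],
  [-0.009,0.062,0.038,-0.618,-0.092,0,-1],
  [-0.01,0.064,0.034,-0.618,-0.092,0,-1],
  [0,0,0,0,0,0,-1],
])

```text
time_s: 4.35
eef_pos: [479.4, 233.6, 40.9]
ee_rot: [-0.195, 0.631, 0.732, 0.168]
force: [0.4, 0.8, -2.7]
grip_width: 0.126
```

```bash
python3 tip.py 75 20
```

```text
[479.35  233.577  40.943] z [-0.073  0.492 -0.867] y [0.989 0.148 0.001] [ 0.399  0.764 -2.702] [-0.356 -0.1   -0.054] 0.12597503606788277 [-0.017  0.578  1.769  0.628  0.989 -0.57 ]
turn/row [-0.618 -0.092 -0.   ]
[-0.01   0.067  0.03 ]
[-0.01   0.069  0.025]
[-0.011  0.071  0.021]
[-0.011  0.072  0.016]
[-0.011  0.073  0.011]
[-0.011  0.073  0.006]
[-0.011  0.073  0.002]
[-0.011  0.073 -0.003]
[-0.011  0.073 -0.008]
[-0.011  0.072 -0.013]
[-0.011  0.071 -0.018]
[-0.01   0.07  -0.022]
[-0.01   0.068 -0.027]
[-0.01   0.067 -0.031]
[-0.01   0.064 -0.036]
[-0.009  0.062 -0.04 ]
[-0.009  0.059 -0.044]
[-0.008  0.056 -0.048]
[-0.008  0.053 -0.051]
[-0.007  0.05  -0.055]
```

Emit:
play_rows([
  [0,0,-0.025,0,0,0,-1],
  [0,0,0,0,0,0,-1],
  [0,0,0,0,0,0,-1],
])

```text
time_s: 4.6
eef_pos: [479.8, 232.5, 39.9]
ee_rot: [-0.198, 0.631, 0.73, 0.17]
force: [-2.5, -1.8, 14.1]
grip_width: 0.129
```

Emit:
play_rows([
  [0,0,-0.02,0,0,0,-1],
  [0,0,0,0,0,0,-1],
  [0,0,0,0,0,0,-1],
])

```text
time_s: 4.85
eef_pos: [480.0, 232.3, 39.7]
ee_rot: [-0.198, 0.631, 0.73, 0.17]
force: [-4.2, -4.8, 21.8]
grip_width: 0.129
```

Emit:
play_rows([
  [-0.01,0.067,0.042,-0.618,-0.092,0,-1],
  [-0.01,0.069,0.028,-0.618,-0.092,0,-1],
  [0,0,0,0,0,0,-1],
])

```text
time_s: 5.1
eef_pos: [479.4, 238.1, 42.2]
ee_rot: [-0.147, 0.641, 0.743, 0.127]
force: [-0.0, -7.1, 13.0]
grip_width: 0.128
```

Emit:
play_rows([
  [-0.011,0.071,0.021,-0.618,-0.092,0,-1],
  [-0.011,0.072,0.016,-0.618,-0.092,0,-1],
  [0,0,0,0,0,0,-1],
])

```text
time_s: 5.35
eef_pos: [478.8, 244.0, 44.2]
ee_rot: [-0.097, 0.647, 0.751, 0.085]
force: [-2.6, -9.8, 21.5]
grip_width: 0.126
```

```bash
python3 tip.py 60 16
python3 - <<'E'
from h import *
sd=cam("side"); P=cloud(sd)
save("t1",cv2.resize(sd["pixels"][190:310,220:400],None,fx=3,fy=3))
E
```

```text
[478.81  244.024  44.201] z [-0.036  0.254 -0.966] y [0.989 0.147 0.002] [-2.607 -9.818 21.504] [-0.842  0.508  0.159] 0.12609062433247695 [ 0.126  0.545  1.725  0.333  0.903 -0.234]
turn/row [-0.618 -0.092 -0.   ]
[-0.011  0.072  0.013]
[-0.011  0.073  0.008]
[-0.011  0.073  0.003]
[-0.011  0.073 -0.002]
[-0.011  0.073 -0.007]
[-0.011  0.072 -0.011]
[-0.011  0.071 -0.016]
[-0.01   0.07  -0.021]
[-0.01   0.069 -0.025]
[-0.01   0.067 -0.03 ]
[-0.01   0.065 -0.034]
[-0.009  0.062 -0.038]
[-0.009  0.06  -0.042]
[-0.008  0.057 -0.046]
[-0.008  0.054 -0.05 ]
[-0.008  0.05  -0.053]
```

Emit:
play_rows([
  [-0.011,0.062,0.027,-0.618,-0.092,0,-1],
  [-0.011,0.067,0.01,-0.618,-0.092,0,-1],
  [0,0,0,0,0,0,-1],
])

```text
time_s: 5.65
eef_pos: [477.8, 249.6, 45.5]
ee_rot: [-0.048, 0.652, 0.756, 0.043]
force: [-1.5, -5.3, 20.9]
grip_width: 0.126
```

Emit:
play_rows([
  [-0.011,0.07,0.005,-0.618,-0.092,0,-1],
  [-0.011,0.072,0.0,-0.618,-0.092,0,-1],
  [0,0,0,0,0,0,-1],
])

```text
time_s: 5.9
eef_pos: [477.0, 255.6, 45.9]
ee_rot: [0.001, 0.653, 0.757, 0.0]
force: [-3.0, -3.1, 23.9]
grip_width: 0.131
```

Emit:
play_rows([
  [-0.011,0.072,0.018,-0.618,-0.092,0,-1],
  [-0.011,0.072,-0.006,-0.618,-0.092,0,-1],
  [0,0,0,0,0,0,-1],
])

```text
time_s: 6.15
eef_pos: [476.0, 261.1, 45.7]
ee_rot: [0.051, 0.652, 0.756, -0.043]
force: [-0.4, -3.0, 19.0]
grip_width: 0.127
```

Emit:
play_rows([
  [-0.011,0.071,-0.014,-0.618,-0.092,0,-1],
  [-0.011,0.07,-0.019,-0.618,-0.092,0,-1],
  [0,0,0,0,0,0,-1],
])

```text
time_s: 6.4
eef_pos: [475.2, 267.0, 44.5]
ee_rot: [0.1, 0.647, 0.751, -0.085]
force: [-0.8, 0.5, 21.1]
grip_width: 0.126
```

```bash
python3 tip.py 30 8
python3 - <<'E'
from h import *
sd=cam("side"); a=cv2.resize(sd["pixels"][170:310,220:400],None,fx=3,fy=3); save("t2",a)
E
```

```text
[475.186 267.01   44.5  ] z [ 0.04  -0.258 -0.965] y [0.989 0.147 0.002] [-0.81   0.493 21.113] [-0.99  -0.053 -0.044] 0.12574299249720336 [ 0.416  0.634  1.561 -0.297  1.036  0.433]
turn/row [-0.618 -0.092 -0.   ]
[-0.011  0.071 -0.025]
[-0.01   0.069 -0.03 ]
[-0.01   0.067 -0.035]
[-0.01   0.065 -0.039]
[-0.009  0.062 -0.043]
[-0.009  0.059 -0.047]
[-0.008  0.056 -0.051]
[-0.008  0.053 -0.055]
```

View pics/t2.png

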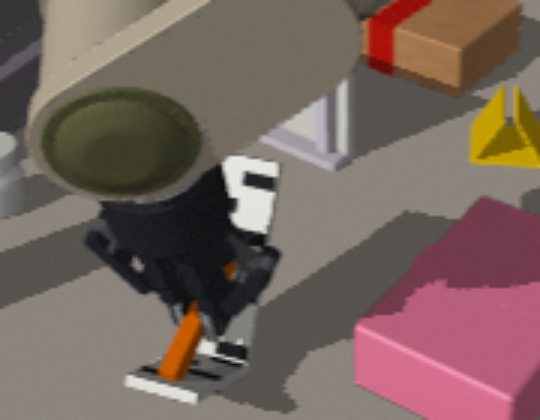

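The scale is tipped about 60°, with its corner on the table. I'll continue.

Emit:
play_rows([
  [-0.011,0.071,-0.005,-0.618,-0.092,0,-1],
  [-0.01,0.069,-0.022,-0.618,-0.092,0,-1],
  [0,0,0,0,0,0,-1],
])

```text
time_s: 6.7
eef_pos: [474.1, 271.7, 42.5]
ee_rot: [0.149, 0.64, 0.743, -0.129]
force: [2.3, -1.7, 14.3]
grip_width: 0.131
```

Emit:
play_rows([
  [-0.01,0.067,-0.03,-0.618,-0.092,0,-1],
  [-0.01,0.065,-0.037,-0.618,-0.092,0,-1],
  [0,0,0,0,0,0,-1],
])

```text
time_s: 6.95
eef_pos: [473.2, 277.2, 39.7]
ee_rot: [0.198, 0.63, 0.731, -0.17]
force: [1.6, 0.0, 15.1]
grip_width: 0.127
```

```bash
python3 tip.py 15 4
python3 - <<'E'
from h import *
for n in("side","top"):
    sd=cam(n); P=cloud(sd); hsv=cv2.cvtColor(sd["pixels"],cv2.COLOR_RGB2HSV)
    m=box(P,[430,225,3],[520,275,170])&(hsv[...,1]<60)&(hsv[...,2]>120); Q=P[m]; print(n,len(Q),Q.min(0),Q.max(0))
    m=box(P,[430,225,3],[520,380,170])&(hsv[...,1]<60)&(hsv[...,2]>120); Q=P[m]
    # short leg: profile in t (along short leg dir) vs z
    t=(Q-[475.7,252.9,0])@np.array([-.1475,.989,0])
    for b in range(-30,110,10):
        k=(t>=b)&(t<b+10)
        if k.sum()>3: print(b,k.sum(),np.percentile(Q[k,2],[5,50,95]))
E
```

```text
[473.226 277.16   39.714] z [ 0.074 -0.498 -0.864] y [0.989 0.147 0.   ] [ 1.612  0.015 15.123] [-1.243 -0.419  0.069] 0.12714011657711405 [ 0.535  0.744  1.451 -0.521  1.212  0.64 ]
turn/row [-0.618 -0.092 -0.   ]
[-0.009  0.063 -0.042]
[-0.009  0.06  -0.046]
[-0.008  0.057 -0.05 ]
[-0.008  0.054 -0.054]
side 153 [451.794 227.997   7.311] [481.068 274.78  102.739]
-20 110 [64.132 76.529 88.11 ]
-10 9 [61.466 63.408 65.071]
0 12 [ 8.179  9.858 23.73 ]
10 12 [11.033 12.083 14.093]
20 18 [11.286 14.803 16.547]
30 11 [16.47  18.212 29.854]
40 7 [17.897 20.487 49.006]
50 14 [21.919 23.433 25.45 ]
60 14 [24.484 25.708 26.743]
70 36 [27.359 29.17  30.027]
80 123 [25.289 30.485 32.606]
90 28 [24.979 27.692 32.383]
top 69 [450.938 225.395   3.047] [519.154 274.909 130.446]
-30 12 [  3.416 115.011 129.486]
-20 12 [ 3.618 78.673 98.024]
0 10 [ 5.394  9.883 18.567]
10 21 [ 9.334 13.733 47.257]
20 33 [ 8.133 15.463 17.721]
30 18 [ 3.127 15.74  21.541]
40 4 [17.583 21.357 23.037]
70 6 [26.725 28.846 31.511]
80 11 [29.141 31.307 33.349]
```

Emit:
play_rows([
  [-0.009,0.063,-0.036,-0.618,-0.092,0,-1],
  [-0.009,0.06,-0.044,-0.618,-0.092,0,-1],
  [0,0,0,0,0,0,-1],
])

```text
time_s: 7.3
eef_pos: [472.5, 281.9, 36.1]
ee_rot: [0.245, 0.618, 0.717, -0.211]
force: [2.5, 2.1, 12.4]
grip_width: 0.126
```

Emit:
play_rows([
  [-0.008,0.057,-0.046,-0.618,-0.092,0,-1],
  [-0.008,0.054,-0.052,-0.618,-0.092,0,-1],
  [0,0,0,0,0,0,-1],
])

```text
time_s: 7.55
eef_pos: [472.2, 286.0, 32.5]
ee_rot: [0.292, 0.603, 0.699, -0.251]
force: [3.1, 1.4, 11.9]
grip_width: 0.125
```

```bash
cat > chk.py <<'E'
from h import *
s,p,M=tool(); print(s["time_s"],p,"z",M[:,2],"y",M[:,1],s["force"],s["wrist_torque"],s["grip_width"],s["joints"])
for n in("side","top"):
    sd=cam(n); P=cloud(sd); hsv=cv2.cvtColor(sd["pixels"],cv2.COLOR_RGB2HSV)
    m=box(P,[430,225,3],[520,380,170])&(hsv[...,1]<60)&(hsv[...,2]>120); Q=P[m]
    t=(Q-[475.7,252.9,0])@np.array([-.1475,.989,0])
    print(n)
    for b in range(-20,110,10):
        k=(t>=b)&(t<b+10)
        if k.sum()>3: print(b,k.sum(),np.percentile(Q[k,2],[5,50,95]))
E
python3 chk.py
```

```text
7.55 [472.168 285.967  32.521] z [ 0.105 -0.703 -0.703] y [0.989 0.147 0.   ] [ 3.104  1.393 11.9  ] [-0.994 -0.561  0.472] 0.1253952348813588 [ 0.626  0.88   1.331 -0.694  1.412  0.766]
side
30 12 [6.337 7.187 8.816]
40 7 [7.008 8.285 9.156]
60 21 [6.379 7.795 9.175]
70 31 [6.061 7.583 9.346]
80 78 [6.283 7.939 9.511]
90 77 [3.635 6.884 9.861]
top
-10 16 [  3.553 150.63  152.453]
0 50 [147.498 149.606 151.857]
20 15 [ 3.682  9.293 77.386]
30 22 [ 5.051  9.233 52.528]
40 9 [ 4.385  8.463 10.301]
50 4 [ 6.473 39.603 72.969]
60 18 [ 3.195  7.078 17.167]
70 14 [ 3.211  8.606 28.854]
80 6 [ 6.672  9.772 79.338]
90 6 [  7.38    8.464 101.334]
```

The short leg is flat on the table at z≈8 mm along its length, and its top is at 150 mm. I'll release and back off.

Emit:
play_rows([
  [0,0,0.01,0,0,0,-1],
  [0,0,0,0,0,0,0],
  [0,0,0,0,0,0,0.5],
  [0,0,0,0,0,0,1],
  [0,0,0,0,0,0,1],
  [0,0,0,0,0,0,1],
  [0,0,0,0,0,0,1],
  [0,0,0,0,0,0,1],
])

```text
time_s: 8.32
eef_pos: [471.1, 285.9, 32.6]
ee_rot: [0.29, 0.604, 0.699, -0.25]
force: [-0.4, 0.4, 0.3]
grip_width: 1.0
```

Emit:
play_rows([
  [-0.05,0.35,0.35,0,0,0,1],
  [-0.05,0.35,0.35,0,0,0,1],
  [-0.07,0.5,0.5,0,0,0,1],
  [-0.07,0.5,0.5,0,0,0,1],
  [-0.07,0.5,0.7,0,0,0,1],
  [0,0,1,0,0,0,1],
  [0,0,1,0,0,0,1],
])

```text
time_s: 8.9
eef_pos: [458.0, 374.7, 209.4]
ee_rot: [0.29, 0.603, 0.7, -0.25]
force: [0.1, 0.1, -0.4]
grip_width: 1.004
```

```bash
python3 chk.py
python3 - <<'E'
from h import *
ys=np.array([.989,.1475,0]); print(ys*45/6/8)
c=load("top"); save("top2",c["pixels"][150:350,150:450])
E
```

```text
8.9 [458.006 374.652 209.403] z [ 0.103 -0.7   -0.707] y [ 0.989  0.147 -0.001] [ 0.098  0.064 -0.434] [0.369 0.05  0.039] 1.0035679364422945 [ 0.742  0.789  0.991 -0.648  1.814  0.582]
side
-10 8 [ 57.031  99.296 149.912]
0 568 [ 18.645 106.006 149.957]
10 16 [6.374 7.999 9.141]
20 32 [ 6.276  8.076 32.531]
30 21 [ 6.669  8.874 49.194]
40 18 [ 6.108  8.275 38.184]
50 13 [ 7.255  8.702 30.027]
60 31 [6.366 8.278 9.426]
70 28 [6.451 8.409 9.776]
80 81 [6.594 7.978 9.8  ]
90 76 [3.666 6.845 9.44 ]
top
-10 10 [  4.441 150.001 152.06 ]
0 58 [124.003 150.581 152.479]
20 12 [ 3.075  9.764 75.006]
30 17 [ 4.581  7.415 20.735]
40 24 [ 3.666  8.593 10.237]
50 17 [3.398 6.501 9.47 ]
60 34 [ 5.106  8.174 11.179]
70 29 [ 4.362  8.026 11.347]
80 52 [ 3.563  8.315 10.514]
90 27 [ 3.275  6.888 12.685]
100 9 [3.096 3.602 4.615]
[0.927 0.138 0.   ]
```

The scale stands free. Next I'll bring the tool back to vertical above it, then turn it -90° so the jaws face the leg's thickness.

Emit:
play_rows([
  [0,0,0.7,0.927,0.138,0,1],
  [0,0,0.7,0.927,0.138,0,1],
  [0,0,0.7,0.927,0.138,0,1],
  [0,0,0.7,0.927,0.138,0,1],
  [0.11,-0.75,0,0.927,0.138,0,1],
  [0.11,-0.75,0,0.927,0.138,0,1],
  [0.11,-0.75,0,0.927,0.138,0,1],
  [0.11,-0.75,0,0.927,0.138,0,1],
])

```text
time_s: 9.67
eef_pos: [476.0, 252.9, 321.0]
ee_rot: [-0.001, 0.654, 0.757, 0.002]
force: [1.5, -0.2, -0.0]
grip_width: 1.001
```

Emit:
play_rows([
  [0,0,0,0,0,-1,1],
  [0,0,0,0,0,-1,1],
  [0,0,0,0,0,-1,1],
  [0,0,0,0,0,-1,1],
  [0,0,0,0,0,-1,1],
  [0,0,0,0,0,-1,1],
  [0,0,0,0,0,-1,1],
  [0,0,0,0,0,-1,1],
])

```text
time_s: 10.33
eef_pos: [476.3, 253.9, 320.2]
ee_rot: [-0.0, 0.906, 0.423, -0.0]
force: [0.0, 0.7, 0.1]
grip_width: 1.0
```

Emit:
play_rows([
  [0,0,0,0,0,-1,1],
  [0,0,0,0,0,-1,1],
  [0,0,0,0,0,-1,1],
  [0,0,0,0,0,-1,1],
  [0,0,0,0,0,-1,1],
  [0,0,0,0,0,-1,1],
  [0,0,0,0,0,-1,1],
  [0,0,0,0,0,0,1],
])

```text
time_s: 11.0
eef_pos: [476.3, 253.9, 320.3]
ee_rot: [-0.0, 0.997, 0.071, -0.0]
force: [0.5, 0.2, 0.9]
grip_width: 1.0
```

```bash
cat > leg.py <<'E'
from h import *
s,p,M=tool(); print(s["time_s"],p,"z",M[:,2],"y",M[:,1],"yaw",np.degrees(np.arctan2(M[1,1],M[0,1])),s["joints"])
for n in("wrist","top","side"):
    c=cam(n); P=cloud(c); hsv=cv2.cvtColor(c["pixels"],cv2.COLOR_RGB2HSV)
    m=box(P,[430,225,140],[530,285,160])&(hsv[...,1]<60)
    print(n,"legtop",rect(P[m]) if m.sum()>3 else 0,np.median(P[m],0),m.sum())
    m=box(P,[430,225,4],[530,380,14])&(hsv[...,1]<60)&(hsv[...,2]>130)
    print(n,"short",rect(P[m]) if m.sum()>3 else 0,m.sum())
    if n=="wrist": save("w2",c["pixels"])
E
python3 leg.py
```

```text
11.0 [476.273 253.873 320.315] z [-0.001  0.001 -1.   ] y [ 0.141 -0.99  -0.001] yaw -81.8777637591103 [0.272 0.301 1.284 0.001 1.556 1.701]
wrist legtop (array([476.023, 258.415]), (49.24752426147461, 7.72937536239624), 8.182744026184082) [477.427 258.146 149.757] 412
wrist short (array([468.031, 305.896]), (49.461395263671875, 85.00997924804688), 8.205426216125488) 954
top legtop (array([476.101, 255.32 ]), (47.54930114746094, 8.681825637817383), 8.323822975158691) [475.92  254.467 149.468] 87
top short (array([475.889, 292.702]), (84.7479476928711, 136.506103515625), 4.391729831695557) 195
side legtop (array([474.046, 256.224]), (50.064552307128906, 10.323508262634277), 4.930883407592773) [473.193 257.566 147.963] 162
side short (array([467.788, 302.544]), (49.15481948852539, 90.38655090332031), 9.24697494506836) 307
```

View pics/w2.png

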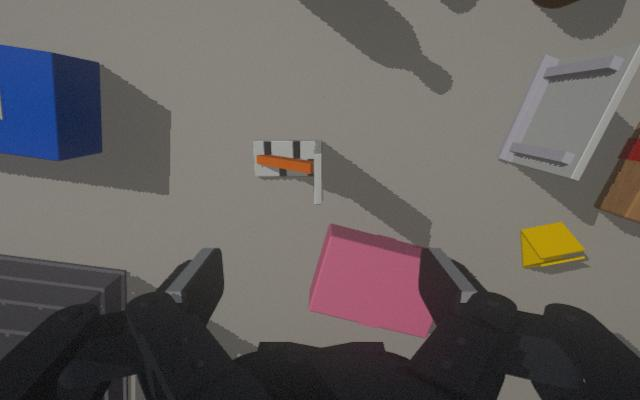

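Wrist view: the upright leg top is at (318,170) and the short leg points left (+y). All views put the leg centre at about (476, 257) with its top at about 150 mm. I'll descend and grip.

Emit:
play_rows([
  [0,0.09,-0.87,0,0,0,1],
  [0,0,-0.87,0,0,0,1],
  [0,0,-0.87,0,0,0,1],
  [0,0,-0.87,0,0,0,1],
  [0,0,-0.87,0,0,0,1],
  [0,0,-0.87,0,0,0,1],
  [0,0,0,0,0,0,1],
])

```text
time_s: 11.73
eef_pos: [473.2, 256.5, 106.0]
ee_rot: [0.001, 0.997, 0.074, -0.005]
force: [-1.1, -0.4, -1.3]
grip_width: 1.002
```

Emit:
play_rows([
  [0,0,0,0,0,0,-1],
  [0,0,0,0,0,0,-1],
  [0,0,0,0,0,0,-1],
  [0,0,0,0,0,0,-1],
  [0,0,0,0,0,0,-1],
  [0,0,0,0,0,0,-1],
  [0,0,0,0,0,0,-1],
  [0,0,0,0,0,0,-1],
], squeeze=60)

```text
time_s: 12.4
eef_pos: [476.6, 257.6, 112.5]
ee_rot: [-0.0, 0.997, 0.073, 0.0]
force: [-0.9, -0.8, 5.4]
grip_width: 0.084
```

```bash
python3 leg.py
```

```text
12.4 [476.581 257.618 112.515] z [ 0.001  0.001 -1.   ] y [ 0.145 -0.989 -0.001] yaw -81.64753964408058 [0.279 0.47  1.601 0.001 1.07  1.703]
wrist legtop (array([485.133, 257.458]), (43.00434112548828, 49.90418243408203), 54.04806137084961) [485.333 259.134 149.827] 5158
wrist short (array([469.006, 304.873]), (49.50303649902344, 88.39795684814453), 8.530742645263672) 3415
top legtop 0 [472.771 237.514 150.089] 3
top short (array([471.921, 252.307]), (31.062868118286133, 73.24092102050781), 72.12135314941406) 4
side legtop (array([470.975, 255.338]), (37.09330749511719, 38.811729431152344), 43.076412200927734) [462.789 256.122 149.104] 129
side short (array([467.956, 302.604]), (49.75986099243164, 90.8218994140625), 9.31358814239502) 319
```

Emit:
play_rows([
  [0,0,0.2,0,0,0,-1],
  [0,0,0.5,0,0,0,-1],
  [0,0,0.7,0,0,0,-1],
  [0,0,0.8,0,0,0,-1],
  [0,0,0.8,0,0,0,-1],
  [0,0,0.8,0,0,0,-1],
  [0,0,0.5,0,0,0,-1],
  [0,0,0,0,0,0,-1],
])

```text
time_s: 13.22
eef_pos: [477.4, 257.9, 288.3]
ee_rot: [-0.001, 0.997, 0.073, 0.004]
force: [0.3, 0.6, -2.1]
grip_width: 0.084
```

Emit:
play_rows([
  [0.1,-0.4,0,0,0,-0.42,-1],
  [0.1,-0.6,0,0,0,-0.42,-1],
  [0.15,-0.7,0,0,0,-0.42,-1],
  [0.15,-0.7,0,0,0,-0.42,-1],
  [0.15,-0.7,0,0,0,-0.42,-1],
  [0.15,-0.7,0,0,0,-0.42,-1],
  [0.15,-0.7,0,0,0,-0.42,-1],
  [0.15,-0.7,0,0,0,0,-1],
])

```text
time_s: 13.88
eef_pos: [519.9, 48.2, 282.2]
ee_rot: [-0.0, 0.997, -0.082, -0.001]
force: [0.0, 0.6, -2.5]
grip_width: 0.085
```

Emit:
play_rows([
  [0.17,-0.7,0,0,0,0,-1],
  [0.17,-0.7,0,0,0,0,-1],
  [0.17,-0.7,0,0,0,0,-1],
  [0.17,-0.7,0,0,0,0,-1],
  [0.1,-0.7,0,0,0,0,-1],
  [0.1,-0.7,0,0,0,0,-1],
  [0,-0.4,0,0,0,0,-1],
  [0,0,0,0,0,0,-1],
])

```text
time_s: 14.55
eef_pos: [555.0, -137.4, 281.5]
ee_rot: [-0.001, 0.997, -0.083, -0.002]
force: [0.4, 0.9, -3.0]
grip_width: 0.085
```

```bash
cat > slot.py <<'E'
from h import *
s,p,M=tool(); print(s["time_s"],p,"z",M[:,2],"yaw",np.degrees(np.arctan2(M[1,1],M[0,1])),s["force"],s["grip_width"],s["joints"])
for n in("wrist","top","side"):
    c=cam(n); P=cloud(c); hsv=cv2.cvtColor(c["pixels"],cv2.COLOR_RGB2HSV); H,S,V=[hsv[...,i].astype(int) for i in range(3)]
    er=lambda m:cv2.erode(m.astype(np.uint8),np.ones((3,3)))>0
    m=er(box(P,[430,-310,48],[660,-130,66])&(S>60)); print(n,"parcel top",m.sum(),rect(P[m]) if m.sum()>3 else 0)
    red=box(P,[430,-310,3],[660,-120,66])&((H<6)|(H>174))&(S>150)
    if red.sum()>3:
        Q=P[red]; f=Q[Q[:,2]<45]; print(" red all",rect(Q),len(Q)," on face",len(f), np.median(f,0) if len(f) else 0)
    m=er(box(P,[430,-200,8],[660,-140,46])&(S>60)); Q=P[m]
    if len(Q)>20:
        k=np.polyfit(Q[:,0],Q[:,1],1); print(" face line",len(Q),k,np.degrees(np.arctan(k[0])), "y at x=550",np.polyval(k,550))
    m=box(P,[490,-80,90],[670,30,125]); print(" panel",rect(P[m]) if m.sum()>3 else 0,m.sum())
    save("s_"+n,c["pixels"])
E
python3 slot.py
```

```text
14.55 [ 555.007 -137.4    281.54 ] z [-0.003  0.001 -1.   ] yaw -99.48987243024615 [ 0.372  0.925 -3.021] 0.0852697433757808 [-0.447  0.391  1.258 -0.     1.495  1.289]
wrist parcel top 15171 (array([ 541.547, -222.222]), (118.52809143066406, 175.43443298339844), 80.74632263183594)
 red all (array([ 540.712, -222.503]), (121.17555236816406, 29.936796188354492), 80.9937744140625) 2763  on face 27 [ 551.262 -163.017   34.774]
 panel (array([577.804, -19.857]), (21.80788803100586, 139.2935791015625), 81.04202270507812) 2295
top parcel top 81 (array([ 597.825, -243.133]), (46.21376037597656, 27.214643478393555), 64.70652770996094)
 panel (array([577.868, -21.911]), (20.85429573059082, 139.02655029296875), 80.91607666015625) 274
side parcel top 958 (array([ 534.721, -219.588]), (119.35969543457031, 171.8444061279297), 79.59615325927734)
 red all (array([ 542.101, -222.04 ]), (122.09362030029297, 31.70146369934082), 81.32535552978516) 304  on face 102 [ 550.587 -166.426   23.677]
 face line 372 [  -0.077 -124.519] -4.415309193438195 y at x=550 -166.98693177153888
 panel (array([575.626, -21.648]), (24.25613784790039, 141.53436279296875), 80.5772705078125) 543
```

View pics/s_wrist.png

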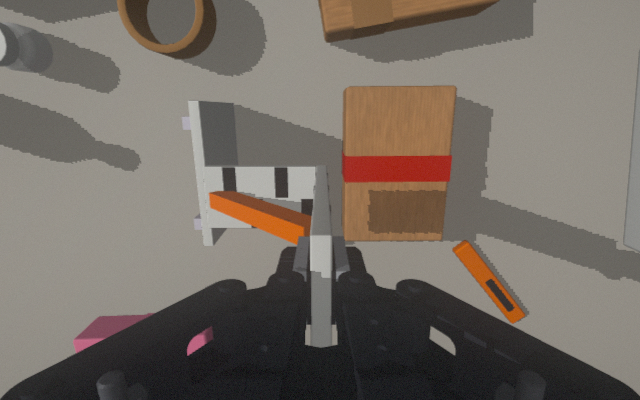

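Wrist view: the held scale is over the slot (short leg at rows 166–228, columns 210–325). The parcel face is at column 343, the band at rows 155–181, and the panel at column 205. The yaw matches and there is clearance on both sides, so I'll descend.

Emit:
play_rows([
  [0,0,-0.4,0,0,0.065,-1],
  [0,0,-0.7,0,0,0,-1],
  [0,0,-0.8,0,0,0,-1],
  [0,0,-0.8,0,0,0,-1],
  [0,0,-0.7,0,0,0,-1],
  [0,0,-0.5,0,0,0,-1],
  [0,0,-0.23,0,0,0,-1],
  [0,0,0,0,0,0,-1],
])

```text
time_s: 15.37
eef_pos: [554.7, -133.1, 116.8]
ee_rot: [-0.001, 0.997, -0.077, -0.002]
force: [1.0, 0.3, -3.2]
grip_width: 0.082
```

```bash
cat > gap.py <<'E'
from h import *
s,p,M=tool(); print(s["time_s"],p,"z",M[:,2],"yaw",np.degrees(np.arctan2(M[1,1],M[0,1])),s["force"],s["grip_width"])
a=np.radians(80.9); n=np.array([np.cos(a),np.sin(a),0]); t=np.array([n[1],-n[0],0]); print("tcp n,t",p@n,p@t,"F.n",s["force"]@n)
for nm in("wrist","side"):
    c=cam(nm); P=cloud(c); hsv=cv2.cvtColor(c["pixels"],cv2.COLOR_RGB2HSV); H,S,V=[hsv[...,i].astype(int) for i in range(3)]
    N=P@n; T=P@t; Z=P[...,2]; loc=box(P,[430,-310,-5],[680,-20,170])
    sc=loc&(S<60)&(V>110)&(N>-85)&(N<50)&(abs(T-569)<40)
    lg=sc&(Z>5)&(Z<14)&(N>-60); print(nm,"short leg",lg.sum(),"T",np.percentile(T[lg],[2,98]) if lg.sum() else 0,"Nmax",np.percentile(N[lg],98) if lg.sum() else 0,"z",np.median(Z[lg]) if lg.sum() else 0, rect(P[lg]) if lg.sum()>9 else 0)
    up=loc&(S<60)&(N<-30)&(N>-95)&(Z>144)&(Z<158)&(abs(T-569)<40); print(" leg top",up.sum(),"N",np.percentile(N[up],[3,50,97]) if up.sum() else 0,"T",np.percentile(T[up],[3,97]) if up.sum() else 0)
    red=loc&((H<6)|(H>174))&(S>150)&(Z>50)
    if red.sum()>9: print(" red T",np.percentile(T[red],[2,50,98]),"N",np.percentile(N[red],[1,99]),red.sum(),"yaw",rect(P[red])[2])
    pt=loc&(S>60)&(Z>51)&(Z<60)&(N<-60); print(" parcel N",np.percentile(N[pt],[.5,99.5]) if pt.sum() else 0,"T",np.percentile(T[pt],[.5,99.5]),pt.sum())
    save("g_"+nm,c["pixels"])
E
python3 gap.py
```

```text
15.3667 [ 554.692 -133.134  116.777] z [-0.003  0.003 -1.   ] yaw -98.83787576024388 [ 0.955  0.341 -3.181] 0.08198916148392082
tcp n,t -43.72898344164477 568.7664537829783 F.n 0.48812073540112844
wrist short leg 3530 T [543.6   591.947] Nmax 46.81034346487793 z 11.804051464684505 (array([560.222, -89.053]), (95.15800476074219, 49.779029846191406), 81.28034210205078)
 leg top 3699 N [-52.024 -43.018 -34.868] T [550.273 592.767]
 red T [554.849 569.519 583.403] N [-193.019  -74.633] 7986 yaw 80.997314453125
 parcel N [-192.521  -74.55 ] T [490.314 657.912] 42881
side short leg 0 T 0 Nmax 0 z 0 0
 leg top 63 N [-54.362 -41.964 -31.837] T [542.132 585.473]
 red T [545.42  566.937 583.905] N [-193.227  -50.231] 162 yaw 85.70526123046875
 parcel N [-196.525  -75.424] T [477.206 652.841] 846
```

Emit:
play_rows([
  [-0.02,-0.18,-0.02,0,0,-0.025,-1],
  [-0.02,-0.18,-0.02,0,0,0,-1],
  [-0.015,-0.18,-0.01,0,0,0,-1],
  [0,0,0,0,0,0,-1],
  [0,0,0,0,0,0,-1],
])

```text
time_s: 15.88
eef_pos: [553.4, -156.8, 116.9]
ee_rot: [-0.0, 0.997, -0.08, 0.0]
force: [0.2, 0.2, -3.6]
grip_width: 0.084
```

```bash
python3 gap.py
```

```text
15.8833 [ 553.363 -156.783  116.912] z [ 0.001  0.001 -1.   ] yaw -99.12210801467836 [ 0.236  0.209 -3.571] 0.0836010042783931
tcp n,t -67.29043007327734 571.194470653953 F.n 0.24361679464089367
wrist short leg 3448 T [546.876 594.995] Nmax 23.132569233187308 z 11.915806786399713 (array([ 560.383, -107.831]), (84.07455444335938, 49.67211151123047), 80.98471069335938)
 leg top 3768 N [-75.646 -66.275 -57.289] T [552.366 595.082]
 red T [554.943 569.628 583.525] N [-193.29  -75.14] 7849 yaw 80.97660827636719
 parcel N [-192.582  -74.747] T [502.014 657.742] 39248
side short leg 2 T [543.822 546.744] Nmax -13.618936946360483 z 10.123354538418312 0
 leg top 67 N [-82.091 -64.297 -51.502] T [543.31  587.924]
 red T [553.822 566.428 582.769] N [-195.322  -94.989] 123 yaw 86.15766143798828
 parcel N [-195.435  -75.575] T [477.281 655.451] 807
```

Emit:
play_rows([
  [-0.04,0.006,-0.04,0,0,0,-1],
  [0,0,-0.045,0,0,0,-1],
  [0,0,0,0,0,0,-1],
  [0,0,0,0,0,0,-1],
  [0,0,0,0,0,0,-1],
])

```text
time_s: 16.4
eef_pos: [551.8, -155.7, 113.2]
ee_rot: [-0.0, 0.997, -0.079, 0.0]
force: [0.8, 0.1, -2.5]
grip_width: 0.089
```

```bash
python3 gap.py
```

```text
16.4 [ 551.817 -155.715  113.241] z [ 0.     0.001 -1.   ] yaw -99.0437412339781 [ 0.796  0.087 -2.469] 0.08850943887720973
tcp n,t -66.48109578012286 569.4989241175435 F.n 0.21185820180305295
wrist short leg 3402 T [544.95  593.076] Nmax 24.004986825264833 z 8.260581105704262 (array([ 558.717, -106.968]), (85.20170593261719, 49.848453521728516), 81.20431518554688)
 leg top 4027 N [-79.897 -65.477 -49.38 ] T [550.978 593.19 ]
 red T [554.93  569.61  583.516] N [-193.205  -75.035] 8158 yaw 81.00157165527344
 parcel N [-192.625  -74.745] T [501.224 657.902] 40970
side short leg 3 T [540.481 577.725] Nmax -24.24446002913176 z 7.70825342503997 0
 leg top 55 N [-79.379 -64.648 -51.08 ] T [542.914 575.668]
 red T [553.007 567.142 582.129] N [-195.742 -101.465] 124 yaw 84.41398620605469
 parcel N [-196.022  -74.8  ] T [477.255 654.494] 824
```

Emit:
play_rows([
  [-0.004,-0.025,0,0,0,0,-1],
  [-0.004,-0.025,0,0,0,0,-1],
  [0,0,0,0,0,0,-1],
  [0,0,0,0,0,0,-1],
])

```text
time_s: 16.83
eef_pos: [551.4, -157.9, 113.3]
ee_rot: [-0.0, 0.997, -0.079, 0.0]
force: [-0.3, 0.7, -3.6]
grip_width: 0.086
```

Emit:
play_rows([
  [-0.002,-0.0125,0,0,0,0,-1],
  [0,0,0,0,0,0,-1],
  [0,0,0,0,0,0,-1],
])

```text
time_s: 17.08
eef_pos: [551.4, -158.3, 113.3]
ee_rot: [-0.0, 0.997, -0.079, 0.0]
force: [-0.9, -0.3, -3.2]
grip_width: 0.086
```

Emit:
play_rows([
  [-0.002,-0.0125,0,0,0,0,-1],
  [0,0,0,0,0,0,-1],
  [0,0,0,0,0,0,-1],
])

```text
time_s: 17.33
eef_pos: [551.3, -158.8, 113.3]
ee_rot: [-0.0, 0.997, -0.079, 0.0]
force: [0.3, 0.2, -3.4]
grip_width: 0.083
```

```bash
python3 gap.py
```

```text
17.3333 [ 551.308 -158.827  113.256] z [ 0.     0.001 -1.   ] yaw -99.05336483367502 [ 0.264  0.18  -3.392] 0.08297619853905859
tcp n,t -69.63406209837628 569.4890796391504 F.n 0.21984023434146055
wrist short leg 3286 T [544.972 593.029] Nmax 20.844987599453788 z 8.28227234592164 (array([ 558.533, -108.624]), (82.45016479492188, 49.65959167480469), 81.46709442138672)
 leg top 4025 N [-83.275 -68.623 -52.67 ] T [550.98  593.148]
 red T [554.899 569.665 583.488] N [-193.244  -76.731] 8045 yaw 80.95278930664062
 parcel N [-192.581  -75.098] T [502.443 657.889] 40489
side short leg 4 T [541.145 542.395] Nmax -7.754213231710365 z 6.02622525374062 0
 leg top 57 N [-85.696 -67.05  -51.939] T [542.222 573.283]
 red T [554.593 567.107 582.951] N [-195.577 -105.099] 115 yaw 81.89720916748047
 parcel N [-195.583  -75.086] T [477.232 653.98 ] 797
```

Emit:
play_rows([
  [-0.002,-0.0125,0,0,0,0,-1],
  [0,0,0,0,0,0,-1],
  [0,0,0,0,0,0,-1],
])

```text
time_s: 17.68
eef_pos: [551.2, -159.3, 113.3]
ee_rot: [-0.0, 0.997, -0.079, 0.0]
force: [-0.1, -0.6, -3.6]
grip_width: 0.08
```

Emit:
play_rows([
  [-0.002,-0.0125,0,0,0,0,-1],
  [0,0,0,0,0,0,-1],
  [0,0,0,0,0,0,-1],
])

```text
time_s: 17.93
eef_pos: [551.1, -159.9, 113.2]
ee_rot: [-0.0, 0.997, -0.079, 0.0]
force: [-0.2, 0.8, -2.8]
grip_width: 0.081
```

Emit:
play_rows([
  [-0.001,-0.0075,0,0,0,0,-1],
  [0,0,0,0,0,0,-1],
  [0,0,0,0,0,0,-1],
])

```text
time_s: 18.18
eef_pos: [551.1, -160.1, 113.3]
ee_rot: [-0.0, 0.997, -0.079, 0.0]
force: [0.2, 0.4, -3.5]
grip_width: 0.085
```

```bash
python3 gap.py|grep -v side
python3 - <<'E'
from h import *
c=load("wrist"); save("c_w",cv2.resize(c["pixels"][0:300,200:520],None,fx=1.9,fy=1.9))
E
```

```text
18.1833 [ 551.118 -160.061  113.267] z [ 0.     0.001 -1.   ] yaw -99.05244250954998 [ 0.234  0.43  -3.45 ] 0.08497179135925217
tcp n,t -70.88277734432774 569.4964837396745 F.n 0.4616612329926534
wrist short leg 3214 T [544.984 593.018] Nmax 19.704901662205412 z 8.334330873650856 (array([ 558.405, -109.035]), (80.88308715820312, 49.59879684448242), 81.26795196533203)
 leg top 3992 N [-83.943 -69.881 -53.835] T [550.955 593.228]
 red T [554.911 569.663 583.52 ] N [-193.218  -77.958] 7975 yaw 80.95751953125
 parcel N [-192.624  -75.262] T [502.964 657.874] 40257
 leg top 57 N [-87.679 -68.309 -55.46 ] T [543.584 574.455]
 red T [553.803 566.877 584.076] N [-195.899 -104.91 ] 113 yaw 81.05609893798828
 parcel N [-196.126  -73.781] T [477.805 653.918] 808
```

View pics/c_w.png

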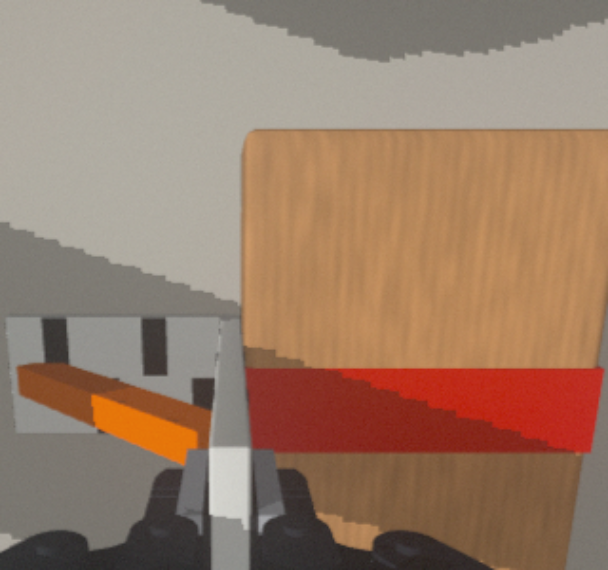

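The leg's outer face is within about 1 mm of the parcel (crop column 247) and its force is still near zero. The far parcel edge reads N=-192.6. I'll keep going in fine steps.

Emit:
play_rows([
  [-0.002,-0.01,0,0,0,0,-1],
  [0,0,0,0,0,0,-1],
  [0,0,0,0,0,0,-1],
])

```text
time_s: 18.53
eef_pos: [551.1, -160.3, 113.3]
ee_rot: [-0.001, 0.997, -0.079, 0.0]
force: [0.3, 2.3, -2.3]
grip_width: 0.085
```

Emit:
play_rows([
  [-0.002,-0.01,0,0,0,0,-1],
  [0,0,0,0,0,0,-1],
  [0,0,0,0,0,0,-1],
])

```text
time_s: 18.78
eef_pos: [551.0, -160.5, 113.3]
ee_rot: [-0.001, 0.997, -0.079, 0.0]
force: [0.5, 4.3, -1.4]
grip_width: 0.086
```

Emit:
play_rows([
  [-0.002,-0.01,0,0,0,0,-1],
  [0,0,0,0,0,0,-1],
  [0,0,0,0,0,0,-1],
])

```text
time_s: 19.03
eef_pos: [551.0, -160.8, 113.3]
ee_rot: [-0.001, 0.997, -0.079, 0.0]
force: [1.4, 4.7, -1.9]
grip_width: 0.089
```

```bash
python3 gap.py|grep -v side
```

```text
19.0333 [ 550.957 -160.768  113.292] z [ 0.     0.002 -1.   ] yaw -99.0513160746968 [ 1.399  4.665 -1.909] 0.08866180176563787
tcp n,t -71.60647392552299 569.4496969133846 F.n 4.827472337088286
wrist short leg 3226 T [545.085 593.025] Nmax 19.826247758979544 z 8.6754986414889 (array([ 558.47 , -108.953]), (81.53141021728516, 49.478214263916016), 81.18343353271484)
 leg top 4000 N [-84.992 -70.645 -54.675] T [550.797 593.191]
 red T [554.868 569.666 583.425] N [-193.381  -78.551] 7938 yaw 81.14090728759766
 parcel N [-192.745  -75.348] T [503.162 657.832] 40209
 leg top 51 N [-86.336 -69.584 -55.261] T [542.861 570.543]
 red T [553.921 567.19  583.713] N [-194.936 -105.429] 114 yaw 81.84980773925781
 parcel N [-195.208  -73.426] T [476.792 653.747] 810
```

Contact: 4.8 N, with the parcel unmoved. I'll ease off a little and lower onto the table.

Emit:
play_rows([
  [0.001,0.007,-0.01,0,0,0,-1],
  [0,0,0,0,0,0,-1],
  [0,0,0,0,0,0,-1],
])

```text
time_s: 19.38
eef_pos: [551.0, -160.6, 113.0]
ee_rot: [-0.001, 0.997, -0.079, 0.0]
force: [0.4, 5.3, -0.2]
grip_width: 0.088
```

Emit:
play_rows([
  [0,0,-0.01,0,0,0,-1],
  [0,0,0,0,0,0,-1],
  [0,0,0,0,0,0,-1],
])

```text
time_s: 19.63
eef_pos: [551.0, -160.7, 112.7]
ee_rot: [-0.001, 0.997, -0.079, 0.0]
force: [1.3, 5.0, -0.3]
grip_width: 0.086
```

Emit:
play_rows([
  [0,0,-0.01,0,0,0,-1],
  [0,0,0,0,0,0,-1],
  [0,0,0,0,0,0,-1],
])

```text
time_s: 19.88
eef_pos: [551.1, -160.7, 112.6]
ee_rot: [-0.001, 0.997, -0.079, 0.0]
force: [-0.3, 4.9, 1.0]
grip_width: 0.086
```

Emit:
play_rows([
  [0.001,0.007,-0.01,0,0,0,-1],
  [0,0,0,0,0,0,-1],
  [0,0,0,0,0,0,-1],
])

```text
time_s: 20.13
eef_pos: [551.1, -160.6, 112.5]
ee_rot: [-0.0, 0.997, -0.079, 0.0]
force: [-0.9, 5.0, 5.7]
grip_width: 0.085
```

Emit:
play_rows([
  [0.001,0.005,0,0,0,0,-1],
  [0,0,0,0,0,0,-1],
  [0,0,0,0,0,0,-1],
])

```text
time_s: 20.38
eef_pos: [551.2, -160.6, 112.5]
ee_rot: [-0.0, 0.997, -0.079, 0.0]
force: [-1.4, 3.7, 5.6]
grip_width: 0.086
```

```bash
python3 gap.py|grep -v side
```

```text
20.3833 [ 551.154 -160.642  112.538] z [ 0.001  0.    -1.   ] yaw -99.047130352355 [-1.42  3.69  5.62] 0.08559314266625127
tcp n,t -71.45063904823031 569.623666095402 F.n 3.419407354640015
wrist short leg 3218 T [544.379 592.861] Nmax 19.831484479121027 z 7.830022995308866 (array([ 557.811, -109.122]), (80.94182586669922, 50.5247802734375), 81.06031036376953)
 leg top 4150 N [-86.018 -70.436 -50.936] T [551.124 593.234]
 red T [554.823 569.501 583.216] N [-193.439  -78.466] 7923 yaw 81.01045227050781
 parcel N [-192.736  -75.354] T [503.073 657.994] 40368
 leg top 51 N [-84.926 -70.03  -49.879] T [543.795 575.82 ]
 red T [553.714 567.074 583.877] N [-194.294 -104.667] 115 yaw 80.7668685913086
 parcel N [-194.96  -74.42] T [477.001 654.241] 814
```

Set down: table contact about 6 N plus the scale's weight, light press 3.4 N, yaw within 0.1°, centring within 0.5 mm. Releasing.

Emit:
play_rows([
  [0,0,0,0,0,0,-0.6],
  [0,0,0,0,0,0,-0.3],
  [0,0,0,0,0,0,0],
  [0,0,0,0,0,0,0.3],
  [0,0,0,0,0,0,0.5],
  [0,0,0,0,0,0,0.5],
])

```text
time_s: 20.98
eef_pos: [551.0, -160.7, 111.6]
ee_rot: [-0.0, 0.997, -0.079, 0.0]
force: [0.5, 0.4, 0.4]
grip_width: 0.748
```

Emit:
play_rows([
  [0,0,0.2,0,0,0,0.5],
  [0,0,0.4,0,0,0,0.5],
  [0,0,0.8,0,0,0,0.5],
  [0,0,0.9,0,0,0,0.5],
  [0,0,0.9,0,0,0,0.5],
  [0,0,0.9,0,0,0,0.5],
  [0,0,0.5,0,0,0,0.5],
  [0,0,0,0,0,0,0.5],
])

```text
time_s: 21.65
eef_pos: [552.0, -161.0, 301.4]
ee_rot: [0.002, 0.997, -0.079, 0.004]
force: [0.1, -1.0, 0.5]
grip_width: 0.753
```

```bash
python3 gap.py
python3 - <<'E'
from h import *
a=np.radians(81); n=np.array([np.cos(a),np.sin(a),0]); t=np.array([n[1],-n[0],0])
w=load("wrist");P=cloud(w);hsv=cv2.cvtColor(w["pixels"],cv2.COLOR_RGB2HSV)
m=box(P,[500,-200,145],[620,-130,156])&(hsv[...,1]<60); Q=P[m]; print("legtop",len(Q),rect(Q),"n,t",np.median(Q@n),np.percentile(Q@n,[3,97]),np.percentile(Q@t,[3,97]))
sd=load("side")
o=np.zeros((600,640,3),np.uint8); o[:360]=w["pixels"][:360]; o[360:,:480]=cv2.resize(sd["pixels"][130:250,250:490],(480,240)); save("fin",o)
E
```

```text
21.65 [ 551.965 -161.023  301.402] z [ 0.008 -0.004 -1.   ] yaw -99.04587303050396 [ 0.088 -1.036  0.496] 0.7526723551909075
tcp n,t -71.69897731874046 570.4854286071013 F.n -1.008865664256356
wrist short leg 1051 T [544.678 591.955] Nmax 19.572535892018543 z 7.630883332282394 (array([ 558.074, -108.864]), (79.32774353027344, 47.668128967285156), 80.95215606689453)
 leg top 433 N [-73.507 -69.78  -66.963] T [545.486 592.508]
 red T [554.686 569.321 582.709] N [-193.341  -76.845] 2361 yaw 80.98112487792969
 parcel N [-192.882  -75.344] T [480.6   657.605] 14494
side short leg 0 T 0 Nmax 0 z 0 0
 leg top 50 N [-76.326 -70.357 -66.314] T [543.169 590.364]
 red T [554.474 566.436 583.058] N [-195.683 -105.716] 114 yaw 81.12754821777344
 parcel N [-195.85   -74.831] T [477.525 654.7  ] 812
legtop 433 (array([ 550.503, -158.85 ]), (7.394014835357666, 49.360111236572266), 81.10063171386719) n,t -70.7891182231808 [-74.477 -67.913] [545.359 592.38 ]
```

View pics/fin.png

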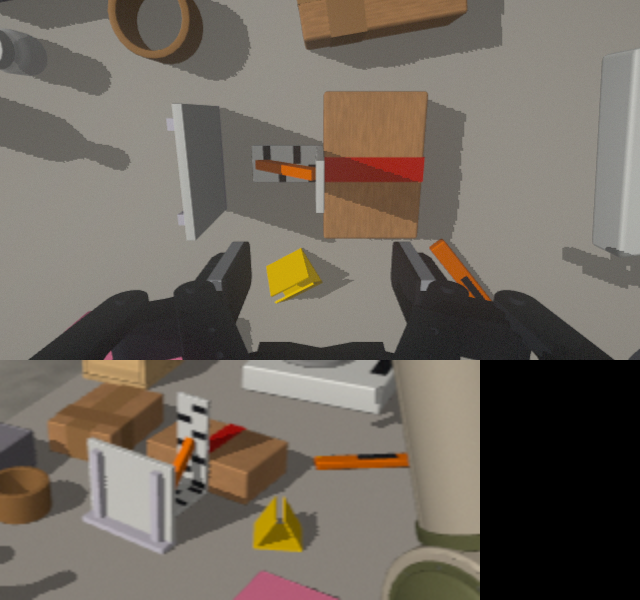

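The final view shows the scale upright against the parcel on the band, with its short leg toward the panel and the gripper clear. I'll do one last flatness check, then hand in.

Run:
```python
from h import *
a=np.radians(81); n=np.array([np.cos(a),np.sin(a),0]); t=np.array([n[1],-n[0],0])
w=cam("wrist");P=cloud(w);S=cv2.cvtColor(w["pixels"],cv2.COLOR_RGB2HSV)[...,1]
N=P@n;T=P@t;Z=P[...,2]
fit=lambda m:np.linalg.lstsq(np.c_[N[m],T[m],np.ones(m.sum())],Z[m],rcond=None)[0][:2]
leg=(N>-55)&(N<15)&(T>547)&(T<556)&(Z>4)&(Z<12); tab=(N>-55)&(N<30)&(T>600)&(T<640)&(Z<5)
print("slopes leg",leg.sum(),fit(leg),"table",tab.sum(),fit(tab),sensors.sense()["force"])
order.finish_job()
```

```text
slopes leg 213 [-0.002 -0.018] table 2073 [-0.001 -0.003] [-0.073 -0.539 -0.419]
the job is handed in; nothing more can be done
```

The scale now stands in the slot against the red-band parcel, with its short leg pointing at the panel. The job is handed in at about 22 s of the 67 s allowed.

**What I did:** I gripped the brace at 45° and tipped the scale 90° over its outer corner. I paused briefly at about 15° because the corner may have been just off the table (under 1 mm). From there it was kept pressed down at 12–24 N. I released it standing on its short leg, took a fresh grip on the upper end of the long leg and carried it over the panel. I then lowered it into the slot and eased it against the parcel until I felt 3–5 N, set it down, released it and retracted.

**Last checks:**
- **Alignment:** the scale's yaw is 81.1° against the parcel's 81.0°.
- **Centring:** the scale is within about 0.5 mm of the band's centre.
- **Standing:** the short leg is flat, with its slope along its length within 0.1° of the table's.
- **Parcel:** its far edge moved no more than about 0.3 mm, which is at the noise level of the measurement.
- **Gripper:** it is clear of everything, with no force on it.

**What disagreed:** the wrist-camera depths put the top of the upright leg about 1.5 mm farther from the parcel than its foot. That is within the 2 mm calibration, and the flat short leg and the contact force point to it being flush. I did not measure the gap directly after release.

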